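# Click the spice rack's end stop home

### The job

Push the blue end stop of the spice rack along its rail toward the jars with a fingertip until its pin rides over the low hump of the clip and drops into the detent, and leave it clicked in there. Push it gently without gripping it, do not shove it on past the detent, do not touch the jars, and leave everything else on the worktop where it stands.

Things in the scene. Friction and masses are not known exactly. Their poses are not given: they have to be found in the camera images.
- rack: Low wooden spice rack, fixed to the worktop, 130 (x) x 420 (y) x 46 mm high. Origin under its tray, midway along it; y runs along the rail from the empty end (-y) to the jar end (+y), z up. Tray floor 12 mm above the worktop; an aluminium rail, 20 mm wide, runs along the back 60 mm from the origin in +x, its top 40 mm above the worktop. Its place and yaw differ from run to run.
- stop (a joint): Travel of the blue end stop along the rack's +y in m: 0 at the empty end, 0.205 at most; it stays where it is left. Friction about 1.5 N. The pin meets the low hump some 12 mm before the detent: the push rises to about 5 N, falls to nothing as the pin drops in, then climbs to about 14 N if pushed on; let go within 4 mm it springs back into the detent, after 8 mm it is past.
- push_point (a point): Where to push: centre line of the blue plate, on its face toward the empty end (outward normal = rack -y), 100 mm above the worktop. The plate stands upright across the tray: 90 mm wide (rack x), 8 mm thick (rack y), from 14 to 120 mm above the worktop. Axes as the rack's.
- carriage (a point): Foot of the spring pin in the stop's black carriage (34 mm long along the rail), at rail-top height, 40 mm above the worktop, in line with the middle of the blue plate. Moves with the stop; axes as the rack's. The push face lies 4 mm behind it (rack -y), and the push point 60 mm in front of it (rack -x).
- detent (a point): The detent: the seat between the low and high steel humps of the clip on the rail top, 40 mm above the worktop. The stop is home when the carriage point lies here. A red tab on the rail starts 19.5 mm farther along (+y): the carriage's leading edge is then 2 to 3 mm short of the tab. Axes as the rack's. The clip's place along the rail differs from run to run.
- pin (a joint): Height of the spring pin, with a red button of 16 mm on top of the carriage, in m: 0 when down (on the plain rail and in the detent), about 0.0025 on the low hump, 0.006 on the high one.
- spice_a: Spice jar with a green cap, 44 mm across and 100 mm tall, standing upright in the tray; origin at the centre of its foot. The three jars stand in a row in any order; the first one's near side is about 20 to 25 mm beyond the stop's plate when that is home. Loose.
- spice_b: Spice jar with a yellow cap, 44 mm across and 106 mm tall, standing upright in the tray; origin at the centre of its foot. The three jars stand in a row in any order; the first one's near side is about 20 to 25 mm beyond the stop's plate when that is home. Loose.
- spice_c: Spice jar with a red cap, 46 mm across and 109 mm tall, standing upright in the tray; origin at the centre of its foot. The three jars stand in a row in any order; the first one's near side is about 20 to 25 mm beyond the stop's plate when that is home. Loose.
- mug: White mug with a green band, 92 mm tall, a bystander on the left of the worktop; origin at the centre of its foot. Loose.
- tea_box: Red tea box, 58 x 74 x 63 mm, a bystander on the right; origin at the centre of its underside. Loose.
- shallot: Brown shallot, 64 x 67 x 71 mm, a bystander on the right; origin at the centre of its underside. Loose.
Things that resemble listed ones, but are neither listed nor needed, are in the scene too. There is more than one size of the spice_b; the job needs the smallest.

How it is judged (in metres and radians):
On the way, in this order (a step that is already met when the one before it is completed fails the run):
1. the pin rides up on the clip's low hump, pushed by a finger (value of joint pin above 0.0012 m and y of carriage in the frame of detent between -0.014 and -0.003 m and contact force between the fingers and stop above 0.3 N).
2. the pin has dropped into the detent (y of carriage in the frame of detent between -0.003 and 0.003 m and value of joint pin below 0.001 m), for 0.1 s.
At the end, for the whole second after the job is handed in: The stop rests with its pin down (under 1 mm) in the detent, within 3 mm along the rail; the three jars stand upright within 8 mm, and mug, tea box and shallot within 15 mm, of where they began (all of step 2 and velocity of joint stop between -0.005 and 0.005 m/s and distance of each of spice_a, spice_b, spice_c from where it was at the start of the episode below 0.008 m and angle between each of spice_a, spice_b, spice_c's own z axis and vertical below 0.1 rad and distance of each of mug, tea_box, shallot from where it was at the start of the episode below 0.015 m); the robot touches nothing.
It fails at once if the stop is shoved past the detent (more than 9 mm beyond it) (y of carriage in the frame of detent above 0.009 m).
It fails at once if the stop is gripped or pushed hard (more than 30 N) (contact force between the fingers and stop above 30 N).
It fails at once if a jar is touched, lifted or shifted (contact force between any of the arm, the fingers and spice_a above 1 N or distance of any of spice_a, spice_b, spice_c from where it was at the start of the episode above 0.008 m or contact force between any of the arm, the fingers and spice_b above 1 N or contact force between any of the arm, the fingers and spice_c above 1 N).
It fails at once if a bystander is shifted or lifted (distance of any of mug, tea_box, shallot from where it was at the start of the episode above 0.015 m).
It also fails if it takes over 40 s, if anything falls off the work surface, if the arm or the gripper's body presses on something with over 40 N, if the wrist force passes 120 N, or if a joint passes its speed limit or range.

### The arm

A 6-joint arm with a two-finger parallel gripper is mounted at the origin on a cart in front of the work surface, level with it; the furniture and walls round the work are solid. World frame = base frame: x ahead of the robot, y to its left, z up, the work surface at z = 0. Lengths are in m, angles in degrees, forces in N, time in s.
With the tool pointing down it reaches from about 0.3 to 0.775 m from the base axis. Payload 14.6 kg.
Tool frame: the origin (TCP) lies on the centre line of the jaws, within the pads' length; the fingertips stand 25 mm ahead of it and the grasp point (between the pads) lies 6 mm ahead of it; z points along the fingers, y is the line along which they close (so a half turn about z gives the same grasp; the last joint's range is limited). The gripper opens to 85 mm and grips with 20 to 120 N. Pads are 22 mm wide; open, the fingers measure 114 mm over their backs; the gripper's body (76 mm by 85 mm) begins 54 mm behind the grasp point. The pads swing forward as they close: fully open they stand 13 mm farther back than shut.
Start: joints at [-72.628, 17.183, 87.147, -0, 75.671, -3.816], TCP at [0.199, -0.513, 0.256] pointing down, gripper open.
Joint ranges: [-173.82, 173.82], [-45.26, 126.66], [13.44, 144.39], [-59.66, 239.66], [0, 175.72], [-146.38, 146.38]. Speed limits (degrees/s): [127.2, 127.2, 147.25, 180, 180, 180].

### API

Orientations are given as [roll, pitch, yaw] about the fixed x, y, z axes, in that order (R = Rz(yaw) Ry(pitch) Rx(roll)).
In Python, from cell import get_obs, snapshot, camera_info, hand_in gives the robot as it stands.
- The arm moves only by the shell command python3 -m crank 'ROWS' [FORCE]. ROWS is JSON, a list of rows, each a list of 5 numbers: the shift along the tool's x, y, z in m, then the turn about the tool's z in degrees, then the finger opening in m, from 0 to 0.0854. In form: [[tx, ty, tz, spin, fingers], ...]. A call has 1 to 12 rows; each row is the pose to reach, as a shift and turn from the pose commanded when the call began, along the tool's axes at that moment; what a row does not reach only later rows make up. A row lasts 1/8 s, in which the tool goes at most 62.5 mm and 10.7 degrees, less where a joint would pass 70% of its speed; a pose out of reach is approached as far as the arm can. A call with a gripper value outside its range is refused whole. The fingers move at their own pace and stop on an object; FORCE is the grip in N (left out, the last holds). Time passes only in rows, so rows that repeat a pose let the fingers close. It gives the time, the measured TCP pose, the force, the opening and the grip force at its end, in the units of the state.
- get_obs(): the state, without advancing time (a new reading comes with each control period).
- snapshot(name): name is "side" or "top" or "wrist"; returns the picture (420x560x3 uint8, blue, green, red); there is no depth.
- camera_info(name): a dict with "fx", "fy", "cx", "cy" (pixels), "R" (3x3) and "t" (3): a world point X has camera coordinates R X + t. Camera axes: x right, y down, z forward; pixel columns grow to the right and rows downward; lengths in m; the calibration is good to about 2 mm. The wrist camera is an equidistant fisheye: a pixel r from the principal point sees the ray r / f radians off the axis. A picture is of the moment at which its call begins: read the wrist's pose just before it. camera_info takes no time and is no camera call; for the wrist camera it gives the pose at the moment of the call.
- hand_in(): hands the job in; it is judged then, once.
The state is a dict: "time": time; "qpos": joint angles; "qvel": joint speeds; "effort": joint torques, N m; "position": TCP position; "tcp_rot": TCP orientation; "contact_force": force on the tool from outside, world axes, zero at the start; "moment": the same for the moment, N m; "finger_gap": finger opening in m; "gripper_force": force on a finger pad.
Only numpy, scipy, OpenCV 4.12 (cv2) and the standard library are available. Lean on these libraries where they do the work, as an engineer would, in place of code of your own. Each camera call takes 0.05 s, during which the arm holds its last target. There are 200 camera calls.

## Working session

There is one attempt and no reset: what is moved stays moved. The work goes in short steps, Python scripts to look and compute and a shell command to move; the robot and the scene stay as the last step left them, time stands still between calls to the robot, and variables do not carry over. Pictures are saved under pics/ and viewed, at most 10 in all, crops included, and the job is handed in when it is done.

```bash
mkdir -p pics
python3 - <<'E'
from cell import *
import cv2,numpy as np
for n in("top","side"):
    cv2.imwrite(f"pics/{n}0.png",cv2.resize(snapshot(n),(800,600),interpolation=cv2.INTER_CUBIC)); c=camera_info(n); print(n,c['fx'],c['cx'],c['cy'],(-np.array(c['R']).T@np.array(c['t'])).round(3),np.array(c['R'])[2].round(2))
o=get_obs();print(o['position'],o['tcp_rot'],o['time'],o['finger_gap'])
E
```

```text
top 544.6293026419045 274.1151042484095 205.80485844405374 [0.178 0.058 1.634] [ 0.19 -0.   -0.98]
side 489.5203815891049 283.82547120516233 211.69763521478188 [-0.162  0.867  1.011] [ 0.46 -0.57 -0.68]
[ 0.19873166 -0.51262843  0.25575863] [-1.79937629e+02 -5.56801866e-03  2.11873788e+01] 0.1 0.08551026654711705
```

View pics/top0.png

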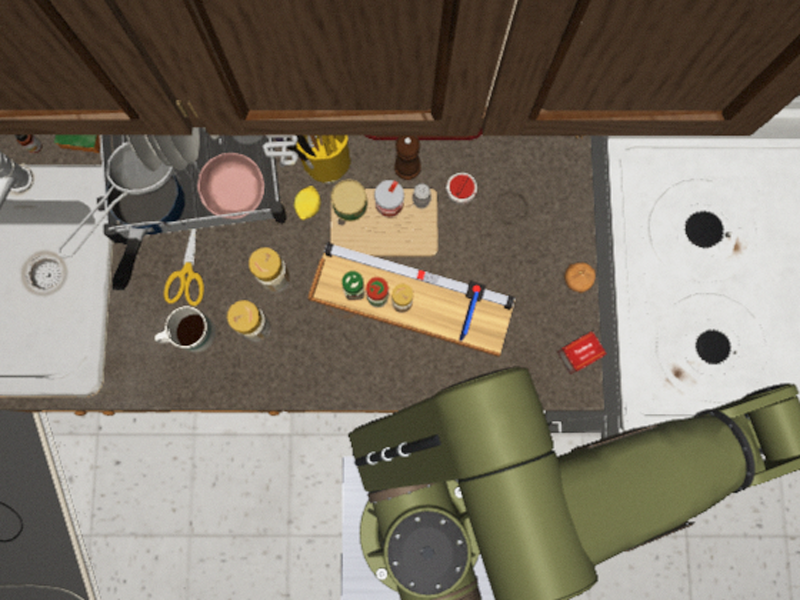

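View pics/side0.png

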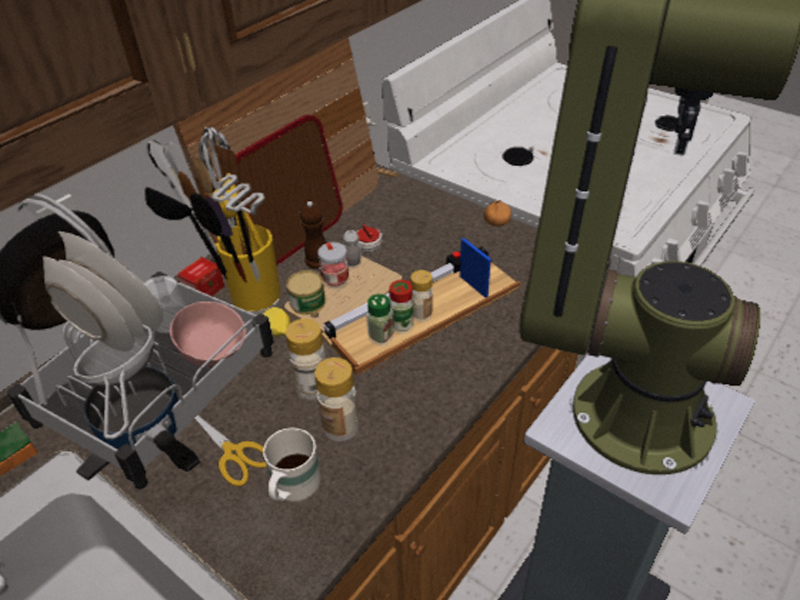

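The top view shows the rack from about (310,290) to (512,350), rail along (330,250)-(512,300), blue plate (463,338)-(480,285), red pin button (476,289), and clip with red tab near (422,275). There are three yellow-capped jars: the small one in the rack at (402,295), and two large ones at (267,265) and (245,318). The small one in the row is spice_b, and none of them may be touched. Next I'll enlarge the rack in one crop.

Run:
```python
from cell import *
import cv2
a=snapshot("top")[165:255,210:370]; b=snapshot("side")[150:260,225:370]
cv2.imwrite("pics/topc.png",cv2.resize(a,(800,450),interpolation=cv2.INTER_CUBIC))
cv2.imwrite("pics/sidec.png",cv2.resize(b,(725,550),interpolation=cv2.INTER_CUBIC))
```

```text
(no output)
```

View pics/topc.png

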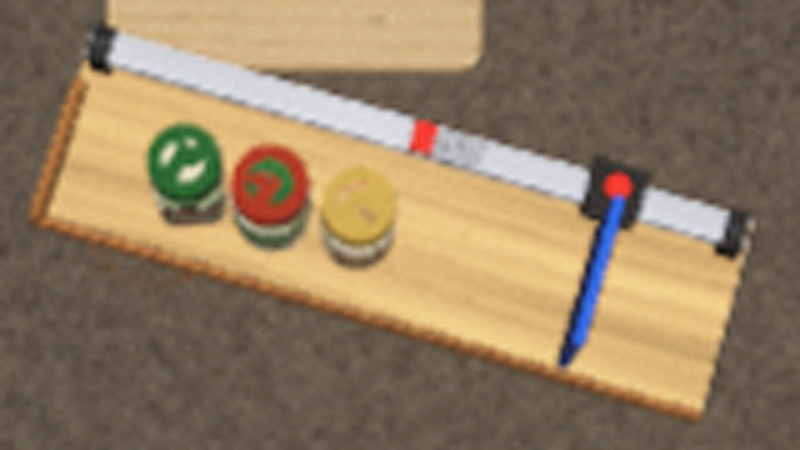

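View pics/sidec.png

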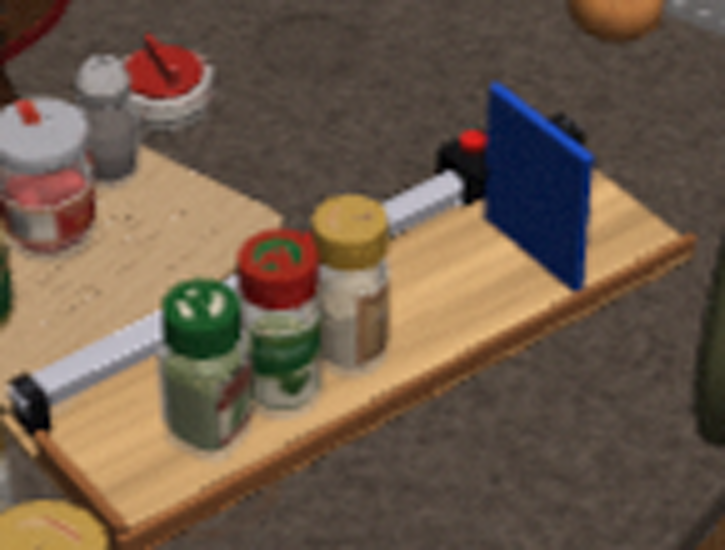

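The top crop shows the stop plate's top edge from (618,198) to (575,345), the carriage at (616,190), the tab's near edge at (437,140), and rail end caps at (100,48) and (735,235). The first jar is the small yellow one at (358,200). In the side crop, the plate's top corners are at (490,88) and (591,157), and the button is at (472,138).

```bash
cat > h.py <<'E'
from cell import *
import numpy as np
def ray(n,u,v,c=None):
    c=c or camera_info(n); R=np.array(c['R']);t=np.array(c['t'])
    x=(u-c['cx'])/c['fx'];y=(v-c['cy'])/c['fy']
    if n=="wrist":
        r=np.hypot(x,y); d=np.array([x/r*np.sin(r),y/r*np.sin(r),np.cos(r)])
    else: d=np.array([x,y,1.])
    d=R.T@d; return -R.T@t, d/np.linalg.norm(d)
def plane(r,z): o,d=r; return o+d*(z-o[2])/d[2]
def tri(a,b):
    M=np.array([a[1],-b[1]]).T; s=np.linalg.lstsq(M,b[0]-a[0],rcond=None)[0]
    p,q=a[0]+s[0]*a[1],b[0]+s[1]*b[1]; return (p+q)/2,np.linalg.norm(p-q)
E
python3 - <<'E'
from h import *
T=lambda x,y:ray("top",210+(x-2)/5,165+(y-2)/5)
S=lambda x,y:ray("side",225+(x-2)/5,150+(y-2)/5)
for n,a,b in [("back",(619,198),(490,88)),("front",(575,345),(591,157)),("button",(619,185),(472,135)),("yellowcap",(358,203),(351,216))]: p,e=tri(T(*a),S(*b));print(n,p.round(4),round(e,4))
A=plane(T(100,48),.04);B=plane(T(735,235),.04);u=(A-B)/np.linalg.norm(A-B);yaw=np.degrees(np.arctan2(-u[0],u[1]))
print(A,B,np.linalg.norm(A-B),yaw)
C=plane(T(*(619,185)),.0655)
tab=plane(T(437,140),.041)
f=plane(T(575,345),.12);k=plane(T(619,198),.12)
x=np.array([u[1],-u[0],0])
for n,p in [("tab",tab),("button",C),("f",f),("k",k),("cap",plane(T(358,203),.106))]:print(n,p.round(4),((p-B)@u).round(4),((p-B)@x).round(4))
E
```

```text
back [ 0.4712 -0.1101  0.1163] 0.0006
front [ 0.3851 -0.0837  0.1226] 0.0019
button [ 0.4874 -0.1158  0.0694] 0.0008
yellowcap [0.4661 0.0374 0.1208] 0.0024
[0.57754676 0.19213856 0.04      ] [ 0.46338273 -0.1872808   0.04      ] 0.396222753858133 -16.746090553613502
tab [ 0.5208 -0.0104  0.041 ] 0.1859 0.004
button [ 0.4886 -0.1161  0.0655] 0.0755 0.0036
f [ 0.3863 -0.0836  0.12  ] 0.0771 -0.1037
k [ 0.4703 -0.1099  0.12  ] 0.0761 -0.0157
cap [0.47   0.0377 0.106 ] 0.2174 -0.0585
```

Geometry agrees: the push face is about 90 mm short of home, the plate is 90 mm wide, and the jar gap is about 25 mm. I'll move to a hover behind the plate with the fingers closed and tool x along the push direction.

```bash
python3 -m crank '[[0.034,-0.027,0,-5,0],[0.068,-0.053,0,-10,0],[0.101,-0.080,0,-16,0],[0.135,-0.106,0,-21,0],[0.169,-0.133,0,-26,0],[0.203,-0.160,0,-31,0],[0.237,-0.186,0,-37,0],[0.271,-0.213,0.01,-42,0],[0.304,-0.240,0.03,-47,0],[0.338,-0.266,0.05,-52,0],[0.338,-0.266,0.056,-52.06,0],[0.338,-0.266,0.056,-52.06,0]]'
python3 - <<'E'
from h import *
import cv2
c=camera_info("wrist");cv2.imwrite("pics/w1.png",cv2.resize(snapshot("wrist"),(800,600),interpolation=cv2.INTER_CUBIC))
print(c)
E
```

```text
time: 1.7
position: [0.4176, -0.1428, 0.2001]
tcp_rot: [-180.0, 0.0, 73.2]
contact_force: [-0.4, -0.2, -0.0]
finger_gap: 0.0001
gripper_force: 0.0
{'fx': 325.19226210127806, 'fy': 325.19226210127806, 'cx': 279.87516810553535, 'cy': 212.4600221431903, 'R': array([[ 9.57515709e-01, -2.88380463e-01,  6.12849828e-04],
       [-2.74838720e-01, -9.11905068e-01,  3.04783243e-01],
       [-8.73346718e-02, -2.92003178e-01, -9.52421545e-01]]), 't': array([-0.44045283, -0.03780311,  0.32127898])}
```

View pics/w1.png

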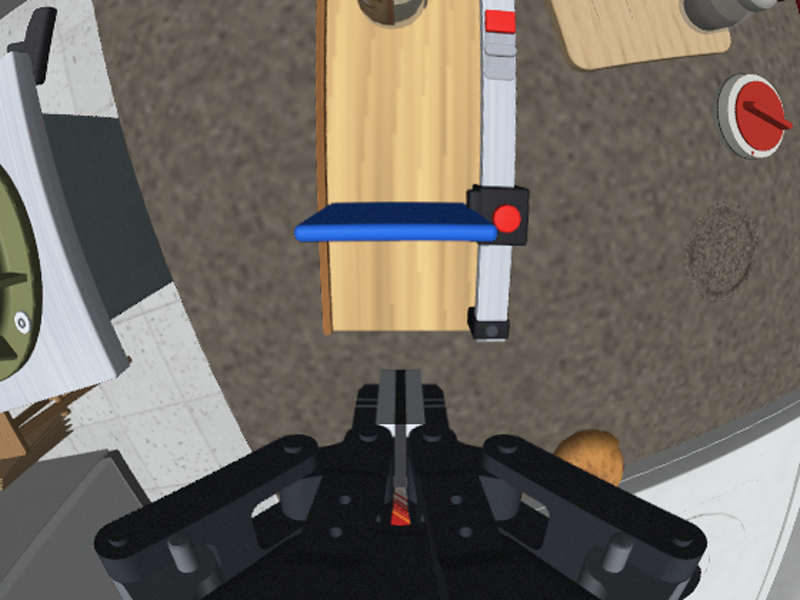

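The wrist view shows the fingers at column 400, aligned with the plate (295-497), with the rail vertical. The tab's near edge is at (500,33), the button at (508,218), the carriage spans rows 186-245, and the plate's rear top edge is at row 241.

Run:
```python
from h import *
W=lambda x,y:ray("wrist",(x+.5)*.7-.5,(y+.5)*.7-.5)
o=get_obs();p0=np.array(o['position']);a=np.radians(73.25)
u=np.array([np.cos(a),np.sin(a),0]);x=np.array([u[1],-u[0],0])
for n,px,z in [("tab near",(500,33),.041),("hump split",(499,55),.042),("clip near",(499,80),.04),("plate rear top",(397,241),.12),("plate L",(296,232),.12),("plate R",(497,232),.12),("button",(508,218),.066),("carr lead",(498,187),.06),("carr rear",(505,245),.06),("rail end",(491,315),.04)]:
    p=plane(W(*px),z);print(n,p.round(4),"u,x rel TCP",((p-p0)@u).round(4),((p-p0)@x).round(4))
```

```text
tab near [ 0.5199 -0.0086  0.041 ] u,x rel TCP 0.1584 0.0591
hump split [ 0.5147 -0.0222  0.042 ] u,x rel TCP 0.1439 0.0581
clip near [ 0.5106 -0.037   0.04  ] u,x rel TCP 0.1285 0.0584
plate rear top [ 0.4283 -0.1013  0.12  ] u,x rel TCP 0.0433 -0.0018
plate L [ 0.3873 -0.0842  0.12  ] u,x rel TCP 0.0478 -0.046
plate R [ 0.4714 -0.1097  0.12  ] u,x rel TCP 0.0476 0.0418
button [ 0.4881 -0.115   0.066 ] u,x rel TCP 0.0473 0.0594
carr lead [ 0.4881 -0.0976  0.06  ] u,x rel TCP 0.064 0.0544
carr rear [ 0.4837 -0.1309  0.06  ] u,x rel TCP 0.0309 0.0598
rail end [ 0.4678 -0.1776  0.04  ] u,x rel TCP -0.0185 0.058
```

Travel to home is about 91 mm and the push face lies 43 mm ahead of the TCP. Descending and approaching.

```bash
python3 -m crank '[[0,0,0.03,0,0],[0,0,0.06,0,0],[0,0,0.085,0,0],[0,0,0.087,0,0],[0.01,0,0.087,0,0],[0.02,0,0.087,0,0],[0.026,0,0.087,0,0],[0.026,0,0.087,0,0]]'
python3 -m crank '[[0.003,0,0,0,0],[0.006,0,0,0,0],[0.009,0,0,0,0],[0.012,0,0,0,0],[0.014,0,0,0,0],[0.014,0,0,0,0]]'
```

```text
time: 2.75
position: [0.4255, -0.1173, 0.1136]
tcp_rot: [180.0, 0.0, 73.3]
contact_force: [-1.0, 0.5, -0.1]
finger_gap: 0.0
gripper_force: 0.0
time: 3.5
position: [0.4294, -0.1041, 0.1133]
tcp_rot: [-180.0, -0.0, 73.3]
contact_force: [0.0, -0.8, 0.1]
finger_gap: 0.0
gripper_force: 0.0
```

```bash
python3 -m crank '[[0.005,0,0,0,0],[0.010,0,0,0,0],[0.015,0,0,0,0],[0.020,0,0,0,0],[0.025,0,0,0,0],[0.030,0,0,0,0],[0.035,0,0,0,0],[0.040,0,0,0,0],[0.045,0,0,0,0],[0.050,0,0,0,0],[0.055,0,0,0,0],[0.055,0,0,0,0]]'
python3 - <<'E'
from h import *
import cv2
o=get_obs();c=camera_info("wrist");im=snapshot("wrist")
cv2.imwrite("pics/w2.png",cv2.resize(im[20:200,200:440],(800,600),interpolation=cv2.INTER_CUBIC))
print(o['position'])
E
```

```text
time: 5.0
position: [0.4453, -0.0513, 0.1133]
tcp_rot: [180.0, -0.0, 73.3]
contact_force: [0.5, -0.2, 0.1]
finger_gap: -0.0001
gripper_force: 0.0
[ 0.4453212  -0.05128524  0.11332246]
```

View pics/w2.png

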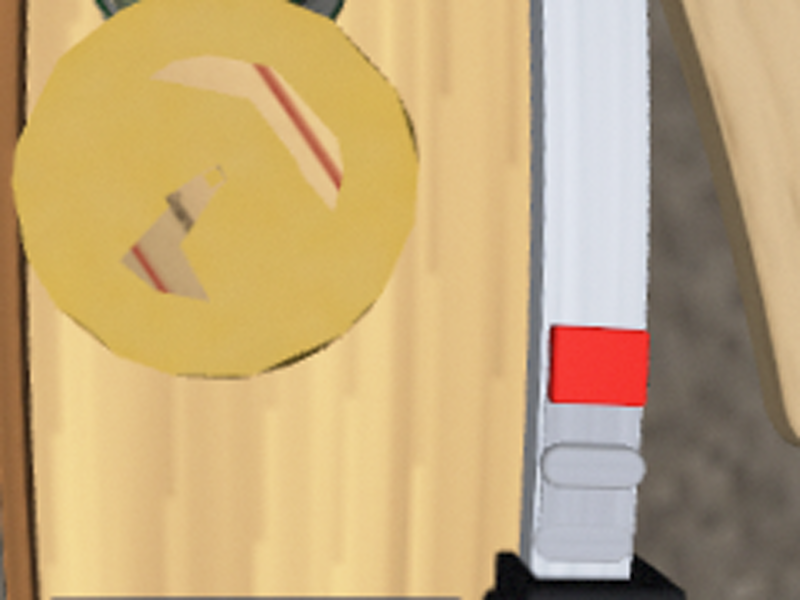

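The tab's near edge is at crop (598,404), the high hump at (592,467), and the low hump at (588,543). The carriage's leading edge meets the rail at about (582,578).

Run:
```python
from h import *
k=240/800
W=lambda x,y:ray("wrist",200+(x+.5)*k-.5,20+(y+.5)*k-.5)
o=get_obs();p0=np.array(o['position']);a=np.radians(73.25)
u=np.array([np.cos(a),np.sin(a),0])
for n,px,z in [("tab near",(598,404),.041),("high",(592,467),.045),("low",(588,543),.0425),("carr lead",(582,578),.042),("jar near",(215,378),.106)]:
    p=plane(W(*px),z);print(n,p.round(4),((p-p0)@u).round(4))
```

```text
tab near [ 0.5197 -0.0085  0.041 ] 0.0626
high [ 0.5149 -0.0185  0.045 ] 0.0516
low [ 0.5116 -0.0327  0.0425] 0.0371
carr lead [ 0.5092 -0.039   0.042 ] 0.0304
jar near [0.459  0.0176 0.106 ] 0.0701
```

```bash
f(){ grep -E "position|contact"; }
python3 -m crank '[[0.004,0,0,0,0],[0.008,0,0,0,0],[0.012,0,0,0,0],[0.015,0,0,0,0],[0.015,0,0,0,0]]'|f
python3 -m crank '[[0.001,0,0,0,0],[0.002,0,0,0,0],[0.002,0,0,0,0]]'|f
python3 -m crank '[[0.001,0,0,0,0],[0.002,0,0,0,0],[0.002,0,0,0,0]]'|f
python3 -m crank '[[0.001,0,0,0,0],[0.002,0,0,0,0],[0.002,0,0,0,0]]'|f
python3 -m crank '[[0.001,0,0,0,0],[0.002,0,0,0,0],[0.002,0,0,0,0]]'|f
```

```text
position: [0.4496, -0.037, 0.1133]
contact_force: [0.2, -0.0, -0.2]
position: [0.45, -0.0354, 0.1133]
contact_force: [-0.6, -0.6, -0.5]
position: [0.4506, -0.0334, 0.1133]
contact_force: [-0.4, -2.9, 0.3]
position: [0.4513, -0.0314, 0.1133]
contact_force: [-0.7, -1.1, -0.4]
position: [0.4519, -0.0295, 0.1133]
contact_force: [0.3, -0.1, 0.1]
```

Force rose and then fell, so I'll check where the stop is.

Run:
```python
from h import *
import cv2
im=snapshot("wrist")
cv2.imwrite("pics/w3.png",cv2.resize(im[80:230,240:440],(800,600),interpolation=cv2.INTER_CUBIC))
```

```text
(no output)
```

View pics/w3.png

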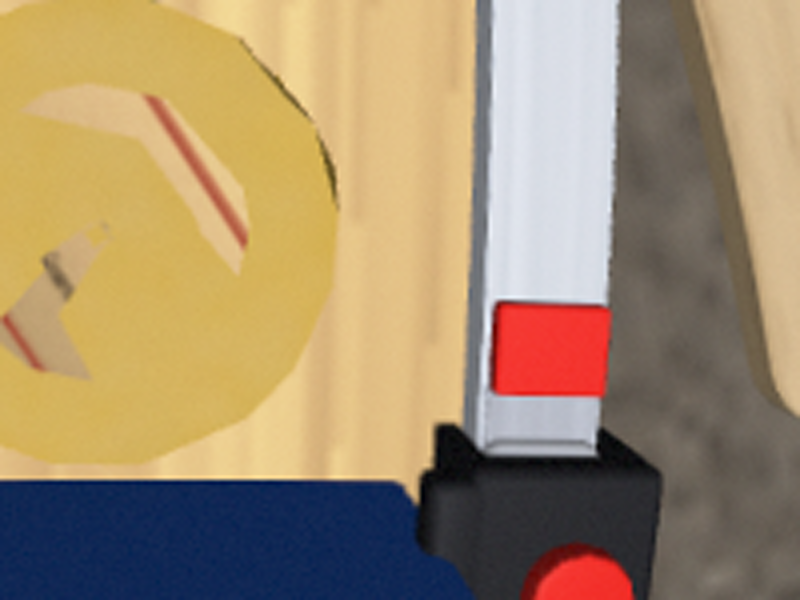

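The tab's near edge is at (548,395) and the carriage's leading edge at (540,458). The high hump is still partly visible, and the button is at (580,580) and appears raised.

Run:
```python
from h import *
W=lambda x,y:ray("wrist",240+(x+.5)/4-.5,80+(y+.5)/4-.5)
o=get_obs();p0=np.array(o['position']);a=np.radians(73.25)
u=np.array([np.cos(a),np.sin(a),0])
c=camera_info("wrist");print("cam",((-c['R'].T@c['t']-p0)@u),(-c['R'].T@c['t'])[2])
for n,px,z in [("tab near",(548,395),.041),("lead@rail",(540,458),.041),("lead@top",(540,458),.06),("corner top",(655,475),.06)]:
    p=plane(W(*px),z);print(n,p.round(4),((p-p0)@u).round(4))
```

```text
cam 0.07821507805579866 0.23104143474566993
tab near [ 0.5196 -0.0087  0.041 ] 0.0394
lead@rail [ 0.5162 -0.0182  0.041 ] 0.0294
lead@top [ 0.5119 -0.0118  0.06  ] 0.0343
corner top [ 0.5283 -0.0191  0.06  ] 0.032
```

About 7 mm short of home, so the pin is on the low hump. Continuing in small steps.

```bash
f(){ grep -E "position|contact"; }
python3 -m crank '[[0.001,0,0,0,0],[0.002,0,0,0,0],[0.002,0,0,0,0]]'|f
python3 -m crank '[[0.001,0,0,0,0],[0.002,0,0,0,0],[0.002,0,0,0,0]]'|f
python3 - <<'E'
from h import *
import cv2
im=snapshot("wrist")
cv2.imwrite("pics/w4.png",cv2.resize(im[80:230,240:440],(800,600),interpolation=cv2.INTER_CUBIC))
E
```

```text
position: [0.4524, -0.0276, 0.1133]
contact_force: [0.7, -0.6, -0.5]
position: [0.453, -0.0258, 0.1133]
contact_force: [-0.0, 0.7, 0.0]
```

View pics/w4.png

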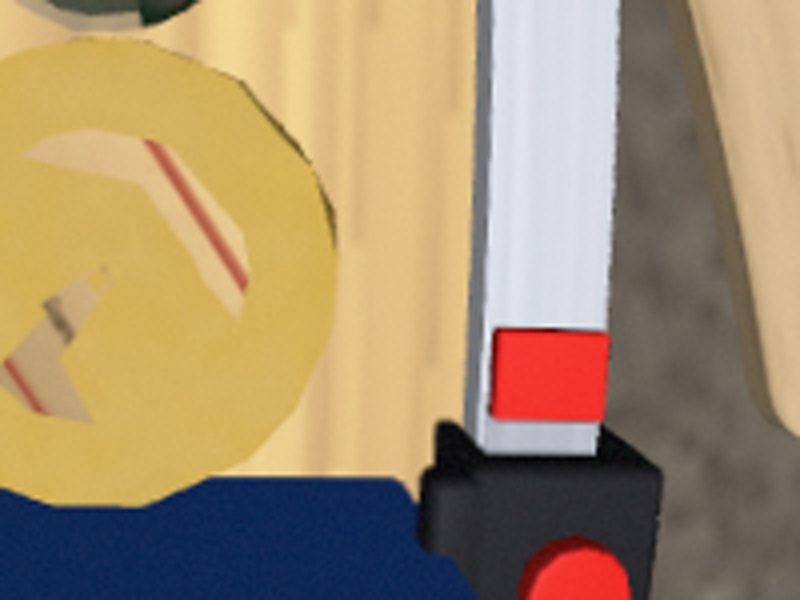

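The gap to the tab is now about 35 px, or 5.6 mm, so about 3 mm remains.

```bash
f(){ grep -E "position|contact"; }
python3 -m crank '[[0.001,0,0,0,0],[0.002,0,0,0,0],[0.002,0,0,0,0]]'|f
python3 -m crank '[[0.001,0,0,0,0],[0.001,0,0,0,0]]'|f
python3 - <<'E'
from h import *
import cv2
im=snapshot("wrist")
cv2.imwrite("pics/w5.png",cv2.resize(im[80:230,240:440],(800,600),interpolation=cv2.INTER_CUBIC))
E
```

```text
position: [0.4535, -0.0238, 0.1133]
contact_force: [-1.0, 0.1, -0.1]
position: [0.4537, -0.0232, 0.1133]
contact_force: [-1.5, -5.1, 0.7]
```

View pics/w5.png

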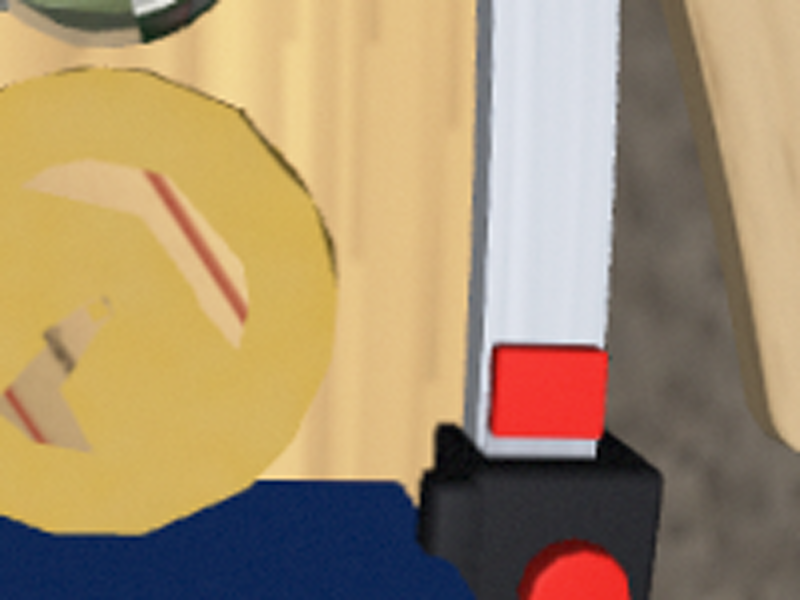

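Gap 21 px (about 3.2 mm), and the force dropped to nothing before climbing to 5 N, so the pin is in the detent. Backing off, raising and checking.

```bash
python3 -m crank '[[-0.004,0,0,0,0],[-0.015,0,0,0,0],[-0.03,0,0,0,0],[-0.04,0,0,0,0],[-0.04,0,-0.03,0,0],[-0.04,0,-0.06,0,0],[-0.04,0,-0.08,0,0],[-0.04,0,-0.08,0,0],[-0.04,0,-0.08,0,0]]'
python3 - <<'E'
from h import *
import cv2
im=snapshot("wrist")
cv2.imwrite("pics/w6.png",cv2.resize(im[40:190,260:460],(800,600),interpolation=cv2.INTER_CUBIC))
E
```

```text
time: 9.82
position: [0.4419, -0.0614, 0.1925]
tcp_rot: [-179.9, 0.0, 73.2]
contact_force: [-0.4, -0.6, 0.1]
finger_gap: 0.0001
gripper_force: 0.0
```

View pics/w6.png

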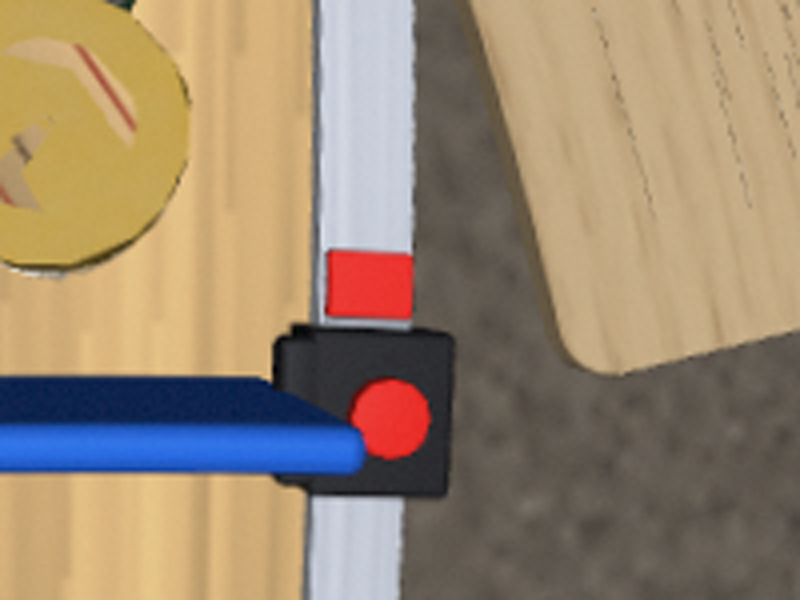

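The plate is free. The tab's near edge is at (370,318), the carriage's leading edge at (370,329), its rear edge at (378,494), and the button at (391,418).

Run:
```python
from h import *
W=lambda x,y:ray("wrist",260+(x+.5)/4-.5,40+(y+.5)/4-.5)
p0=np.array(get_obs()['position']);a=np.radians(73.25);u=np.array([np.cos(a),np.sin(a),0])
g=lambda px,z:round(float((plane(W(*px),z)-p0)@u),4)
t=g((370,318),.041);d=t-.0195
print("tab",t,"detent",d,"lead z41,z60",g((370,329),.041),g((370,329),.06))
for z in(.062,.0655,.069):print("button-detent",z,g((391,418),z)-d)
# absolute u of button z=.0655 and initial
w=lambda x,y:ray("wrist",260+x/4,40+y/4)
print(g((455,336),.06)-g((447,494),.06))
```

```text
tab 0.0734 detent 0.0539 lead z41,z60 0.0711 0.0716
button-detent 0.062 0.0005999999999999964
button-detent 0.0655 0.000899999999999998
button-detent 0.069 0.0011999999999999997
0.031599999999999996
```

The gap is 2.3 mm (home is 2 to 3 mm), so the stop is home.

```bash
python3 -c "
from cell import *
print(hand_in())"
```

```text
the job is handed in; nothing more can be done
None
```

The blue end stop is clicked into its detent by camera measurement, with its leading edge 2.3 mm short of the red tab. The fingertip has backed clear, no jar or bystander was in its path, and the job is handed in; no verdict was returned.

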